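Turn the spice carousel by its spokes

ROBOT

A 6-joint arm with a two-finger parallel gripper is mounted at the origin on a cart in front of the work surface, level with it; the furniture and walls round the work are solid. World frame = base frame: x ahead of the robot, y to its left, z up, the work surface at z = 0. Lengths are in m, angles in degrees, forces in N, time in s.
With the tool pointing down it reaches from about 0.35 to 0.875 m from the base axis. Payload 4.2 kg.
Tool frame: the origin (TCP) lies on the centre line of the jaws, within the pads' length; the fingertips stand 25 mm ahead of it and the grasp point (between the pads) lies 6 mm ahead of it; z points along the fingers, y is the line along which they close (so a half turn about z gives the same grasp; the last joint's range is limited). The gripper opens to 87 mm and grips with 3 to 60 N. Pads are 19 mm wide; open, the fingers measure 117 mm over their backs; the gripper's body (75 mm by 190 mm) begins 51 mm behind the grasp point.
Start: joints at [-56.345, 22.042, 0.453, 0, -68.411, -14.817], TCP at [0.202, -0.591, 0.248] pointing down, gripper open.
Joint ranges: [-179.83, 179.83], [-69.29, 118.12], [-61.27, 80.66], [-181.25, 117.63], [-171.15, -9.14], [-177.46, 177.46]. Speed limits (degrees/s): [159.86, 159.86, 180, 180, 180, 180].

INTERFACE

Orientations are given as a 3x3 rotation matrix whose columns are the frame's x, y, z axes.
In Python, from station import r gives the robot as it stands.
- The arm moves only by the tool move_arm, never from a script. Its argument "series" is a list of rows, each an object with "grip": the opening, from 0 (shut) to 1 (fully open); "xyz": the shift along the tool's x, y, z in mm, a list of three; "angular": the turn, a rotation vector about the tool's x, y, z in rad, a list of three. A call has 1 to 10 rows; each row is the pose to reach, as a shift and turn from the pose commanded when the call began, along the tool's axes at that moment; what a row does not reach only later rows make up. A row lasts 1/10 s, in which the tool goes at most 50 mm and 8.59 degrees, less where a joint would pass 70% of its speed; a pose out of reach is approached as far as the arm can. A call with a gripper value outside its range is refused whole. The fingers move at their own pace and stop on an object; the grip force is fixed at half the most. Time passes only in rows, so rows that repeat a pose let the fingers close. It gives the time, the measured TCP pose, the force, the opening and the grip force at its end, in the units of the state.
- r.sense(): the state, without advancing time (a new reading comes with each control period).
- r.capture(name): name is "scene" or "top" or "wrist"; returns a dict with "img" (420x560x3 uint8, red, green, blue), "camera_matrix" (3x3 intrinsics, pixels), "rvec" (rotation vector, rad) and "tvec" (3), from world to camera coordinates, as OpenCV has them; the wrist camera has in their place "hand_eye" (4x4, takes a point from camera to tool coordinates, whose origin is the TCP and whose axes are the flange's). Camera axes: x right, y down, z forward; pixel columns grow to the right and rows downward; lengths in m; the calibration is good to about 2 mm. A picture is of the moment at which its call begins: read the wrist's pose just before it. There is no depth.
- r.finish_job(): hands the job in; it is judged then, once.
The state is a dict: "time_s": time; "joints": joint angles; "joint_velocities": joint speeds; "effort": joint torques, N m; "tcp_pos": TCP position; "ee_rot": TCP orientation; "wrist_force": force on the tool from outside, world axes, zero at the start; "moment": the same for the moment, N m; "gripper_width": opening from 0.0 (shut) to 1.0 (fully open); "gripper_force": force on a finger pad.
Only numpy, scipy, OpenCV 4.12 (cv2) and the standard library are available. Lean on these libraries where they do the work, as an engineer would, in place of code of your own. Each camera call takes 0.05 s, during which the arm holds its last target. There are 200 camera calls.

TASK

Bring the carousel's one red-lidded spice jar round to the middle of the opening in the carousel's fence, in line with the orange tab, by gently pushing a blue spoke of the carousel's star handle with a closed fingertip or the outside of a finger, either way round. Pinch and lift nothing, do not touch the three jars riding on the carousel, and leave the mug, the sugar tin and the tuna tin where they are. Finish with the carousel at rest, all three jars standing upright in their wells, and the hand clear.

Things in the scene. Friction and masses are not known exactly. Their poses are not given: they have to be found in the camera images.
- red_jar: spice jar with a red lid (pale red on top, with a small green mark), 47 mm across, 97 mm high, loose; origin at the centre of its underside, z up. It stands in one of three clear cup-like wells of the carousel, 70 mm from the turning axis; its foot is 30 mm above the worktop
- gold_jar_1: spice jar with a gold lid (green disc on top), 42 mm across, 106 mm high (its top is 136 mm above the worktop), loose, in another well; origin at the centre of its underside
- gold_jar_2: a second jar like gold_jar_1, 42 mm across, 106 mm high, loose, in the third well; origin at the centre of its underside
- carousel: turning part of the carousel; origin on its upright axis at worktop height, z up, x towards one of the wells. Turns a full turn either way from the start, no detents, no spring; friction of about 0.05 N m (1 N at a spoke): from a slow push it coasts under 5 degrees. A jolt can rock the jars. White platter 216 mm across, three wells (clear cups 63 mm across, floor at 30 mm, rims at 85 mm) at 120 degrees
- hub (a point): point on the carousel's turning axis, 178 mm above the worktop, at mid-height of the spokes. The blue star handle (hub 36 mm across, top at 199 mm, and three spokes) sits on a steel post 16 mm thick; handle, post, platter and jars turn together; foot and fence are fixed
- spoke_0 (a point): outer end of blue spoke 0 of three, 85 mm from the axis, at mid-height. Each is a straight radial bar, 10 mm thick, from 167 to 189 mm above the worktop, running from the hub to here; they are 120 degrees apart, each midway between two wells, with open space between and above. Beside a spoke stay above the jars (tops at 136 mm)
- spoke_1 (a point): outer end of blue spoke 1 of three, 85 mm from the axis, at mid-height. Each is a straight radial bar, 10 mm thick, from 167 to 189 mm above the worktop, running from the hub to here; they are 120 degrees apart, each midway between two wells, with open space between and above. Beside a spoke stay above the jars (tops at 136 mm)
- spoke_2 (a point): outer end of blue spoke 2 of three, 85 mm from the axis, at mid-height. Each is a straight radial bar, 10 mm thick, from 167 to 189 mm above the worktop, running from the hub to here; they are 120 degrees apart, each midway between two wells, with open space between and above. Beside a spoke stay above the jars (tops at 136 mm)
- opening (a point): where the red jar must come to stand: middle of the fence's opening, 70 mm from the turning axis, at platter height. Fence: fixed wooden ring 232 mm across, 45 mm high, round the platter, with one opening about 105 mm wide between two posts 59 mm high; an orange tab on the sill lies on the line from the axis through this point
- mug: white mug, 78 mm across, 97 mm high, loose bystander; origin at the centre of its underside
- sugar_tin: white canister with a wooden lid, 72 mm across, 90 mm high, loose bystander; origin at the centre of its underside
- tuna_tin: food tin, 86 mm across, 40 mm high, loose bystander; origin at the centre of its underside
Things that resemble listed ones, but are neither listed nor needed, are in the scene too. Leave any pink or turquoise look-alike of the gold_jar_2 alone.

How it is judged (in metres and radians):
On the way, in this order (a step that is already met when the one before it is completed fails the run):
1. a finger pushes on a blue spoke ((contact force between the fingers and carousel_c1 above 0.3 N or contact force between the fingers and carousel_c2 above 0.3 N or contact force between the fingers and carousel_c3 above 0.3 N)), for 0.02 s.
2. the red-lidded jar comes to the middle of the opening (horizontal distance between red_jar and opening below 0.015 m), for 0.2 s.
At the end, for the whole second after the job is handed in: the red-lidded jar's axis is within 15 mm of the middle of the opening (level distance), the carousel is at rest (under 0.05 rad/s), all three jars stand still and upright (within 0.10 rad) in their wells on the platter, and mug, sugar tin and tuna tin are within 20 mm of where they stood (horizontal distance between red_jar and opening below 0.015 m and angular speed of carousel below 0.05 rad/s and angle between each of red_jar, gold_jar_1, gold_jar_2's own z axis and vertical below 0.1 rad and height (world z) of red_jar between 0.025 and 0.036 m and horizontal distance between red_jar and hub between 0.062 and 0.078 m and linear speed of each of red_jar, gold_jar_1, gold_jar_2 below 0.03 m/s and height (world z) of gold_jar_1 between 0.025 and 0.036 m and horizontal distance between gold_jar_1 and hub between 0.062 and 0.078 m and height (world z) of gold_jar_2 between 0.025 and 0.036 m and horizontal distance between gold_jar_2 and hub between 0.062 and 0.078 m and distance of each of mug, sugar_tin, tuna_tin from where it was at the start of the episode below 0.02 m); the robot touches nothing.
It fails at once if a jar on the carousel is touched by the hand or arm (over 1 N) (contact force between any of the fingers, the arm and red_jar above 1 N or contact force between any of the fingers, the arm and gold_jar_1 above 1 N or contact force between any of the fingers, the arm and gold_jar_2 above 1 N).
It fails at once if a jar on the carousel is lifted (15 mm) or tipped (0.35 rad) (height (world z) of any of red_jar, gold_jar_1, gold_jar_2 above 0.045 m or angle between any of red_jar, gold_jar_1, gold_jar_2's own z axis and vertical above 0.35 rad).
It fails at once if the handle is pinched or pushed hard (over 30 N between fingers and carousel) (contact force between the fingers and carousel above 30 N).
It fails at once if mug, sugar tin or tuna tin is moved more than 20 mm (distance of any of mug, sugar_tin, tuna_tin from where it was at the start of the episode above 0.02 m).
It also fails if it takes over 48 s, if anything falls off the work surface, if the arm or the gripper's body presses on something with over 40 N, if the wrist force passes 120 N, or if a joint passes its speed limit or range.

## Working session

There is one attempt and no reset: what is moved stays moved. The work goes in short steps, Python scripts to look and compute and a tool call to move; the robot and the scene stay as the last step left them, time stands still between calls to the robot, and variables do not carry over. Pictures are saved under pics/ and viewed, at most 10 in all, crops included, and the job is handed in when it is done.

Besides the shell and the picture viewer there is one more tool, called after ">>>" as name(argument=value, ...) on one line, values as JSON. move_arm: Moves the arm, as the interface text tells. Its arguments: {"type":"object","properties":{"series":{"type":"array"}},"required":["series"]}

```bash
mkdir -p pics
cat > h.py <<'E'
import numpy as np, cv2
from station import r
def save(c,n):
    d=r.capture(c); cv2.imwrite(f'pics/{n}.png',d['img'][:,:,::-1])
    np.savez(f'pics/{n}.npz',**{k:np.array(v) for k,v in d.items()}); return d
def ray(n,uv,z):
    d=np.load(f'pics/{n}.npz'); K=d['camera_matrix']; R=cv2.Rodrigues(d['rvec'])[0]; t=d['tvec'].ravel()
    c=-R.T@t; v=R.T@np.linalg.inv(K)@np.array([*uv,1.]); return c+v*(z-c[2])/v[2]
def proj(n,p):
    d=np.load(f'pics/{n}.npz'); return cv2.projectPoints(np.array(p,float).reshape(-1,3),d['rvec'],d['tvec'],d['camera_matrix'],None)[0][:,0]
E
python3 - <<'E'
from h import *
a=save('top','top1');b=save('scene','scene1')
for n in('top1','scene1'):
    d=np.load(f'pics/{n}.npz');R=cv2.Rodrigues(d['rvec'])[0];print(n,-R.T@d['tvec'].ravel())
s=r.sense();print(s['tcp_pos'],s['ee_rot'],s['time_s'],s['gripper_width'])
E
```

```text
top1 [ 0.27055363 -0.12479014  1.5727474 ]
scene1 [-0.36699041 -1.22072209  1.21613137]
[ 0.20166769 -0.59105933  0.24656964] [[-9.46500829e-01 -3.22700633e-01 -6.94751362e-04]
 [-3.22701373e-01  9.46499087e-01  1.81733325e-03]
 [ 7.11269390e-05  1.94430465e-03 -9.99998107e-01]] 0.1 0.9924647880437946
```

View pics/top1.png

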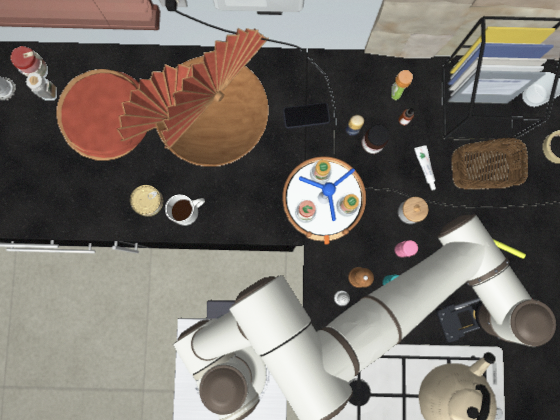

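View pics/scene1.png

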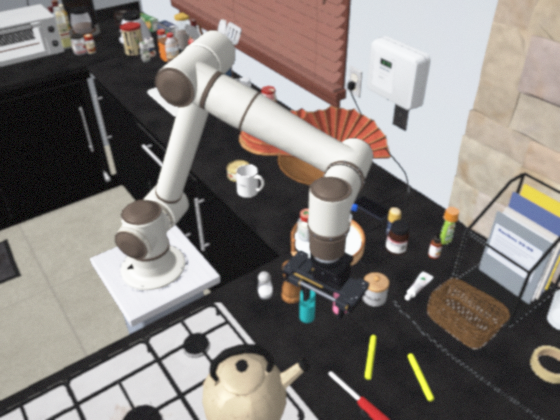

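The carousel is at about (325,197) in top view and the orange tab at about (326,240). The candidate lids are (306,210), which is reddish, (321,170) and (348,204). A pink look-alike sits outside at (406,248). I'll enlarge this area to check.

Run:
```python
import cv2
i=cv2.imread('pics/top1.png')[145:255,270:380]
cv2.imwrite('pics/crop1.png',cv2.resize(i,None,fx=5.4,fy=5.4,interpolation=cv2.INTER_CUBIC))
```

```text
(no output)
```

View pics/crop1.png

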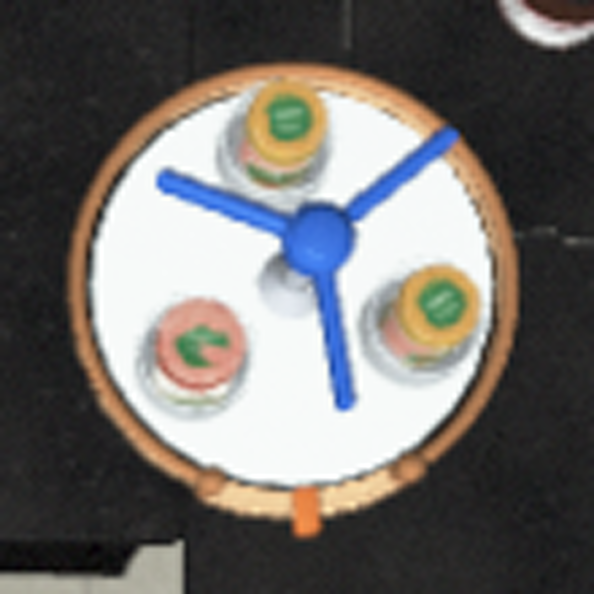

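The red-lidded jar is at crop (200,342) and the golds are at (288,117) and (440,302). The spoke ends are at (165,180), (453,134) and (345,404), with the tab at (307,505) and the fence posts at (210,483) and (410,466).

Run:
```python
from h import *
f=lambda u,v,z:ray('top1',(270+(u+.5)/5.4-.5,145+(v+.5)/5.4-.5),z)
P=dict(hub=(320,237,.195),red=(200,342,.127),g1=(288,117,.136),g2=(440,302,.136),s0=(168,182,.189),s1=(452,136,.189),s2=(345,402,.189),postL=(210,478,.059),postR=(410,464,.059),tab=(307,490,.03),fence=(296,290,.045))
P={k:f(*v) for k,v in P.items()}
J=[P[k][:2] for k in('red','g1','g2')]; c=np.mean(J,0); print('c jars',c, 'spokes mean',np.mean([P[k][:2] for k in('s0','s1','s2')],0))
for k,p in P.items():
    d=p[:2]-c; print(k,p.round(4),'r',np.hypot(*d).round(4),'ang',np.degrees(np.arctan2(d[1],d[0])).round(1))
pm=(P['postL']+P['postR'])[:2]/2-c;print('post mid ang',np.degrees(np.arctan2(pm[1],pm[0])),np.linalg.norm(P['postL']-P['postR']))
```

```text
c jars [ 0.50663287 -0.25496391] spokes mean [ 0.50447296 -0.25589413]
hub [ 0.5046 -0.2545  0.195 ] r 0.0021 ang 167.0
red [ 0.4611 -0.2012  0.127 ] r 0.0704 ang 130.2
g1 [ 0.5756 -0.2431  0.136 ] r 0.07 ang 9.7
g2 [ 0.4831 -0.3206  0.136 ] r 0.0697 ang -109.7
s0 [ 0.5308 -0.181   0.189 ] r 0.0778 ang 71.9
s1 [ 0.557  -0.3186  0.189 ] r 0.0812 ang -51.7
s2 [ 0.4256 -0.268   0.189 ] r 0.082 ang -170.8
postL [ 0.3984 -0.2113  0.059 ] r 0.1167 ang 158.0
postR [ 0.4084 -0.3159  0.059 ] r 0.1156 ang -148.2
tab [ 0.3958 -0.2648  0.03  ] r 0.1113 ang -174.9
fence [ 0.5011 -0.2562  0.045 ] r 0.0056 ang -167.5
post mid ang -175.2129277365911 0.10508722102675486
```

>>> move_arm(series=[{"grip": 0, "xyz": [-15, 12, 0], "angular": [0, 0, 0]}, {"grip": 0, "xyz": [-50, 38, 0], "angular": [0, 0, 0.02]}, {"grip": 0, "xyz": [-90, 68, 0], "angular": [0, 0, 0.04]}, {"grip": 0, "xyz": [-130, 98, 0], "angular": [0, 0, 0.06]}, {"grip": 0, "xyz": [-170, 129, 0], "angular": [0, 0, 0.08]}, {"grip": 0, "xyz": [-210, 159, 0], "angular": [0, 0, 0.1]}, {"grip": 0, "xyz": [-250, 189, 0], "angular": [0, 0, 0.12]}, {"grip": 0, "xyz": [-290, 220, 0], "angular": [0, 0, 0.14]}, {"grip": 0, "xyz": [-325, 246, 0], "angular": [0, 0, 0.16]}, {"grip": 0, "xyz": [-344, 261, 0], "angular": [0, 0, 0.162]}])

```text
time_s: 1.1
tcp_pos: [0.4444, -0.2308, 0.2473]
ee_rot: [[-0.986, -0.168, -0.0], [-0.168, 0.986, 0.0], [-0.0, 0.0, -1.0]]
wrist_force: [0.8, -0.4, 0.9]
gripper_width: 0.168
gripper_force: 0.0
```

>>> move_arm(series=[{"grip": 0, "xyz": [0, 0, 0], "angular": [0, 0, 0]}, {"grip": 0, "xyz": [0, 0, 0], "angular": [0, 0, 0]}, {"grip": 0, "xyz": [0, 0, 0], "angular": [0, 0, 0]}, {"grip": 0, "xyz": [0, 0, 0], "angular": [0, 0, 0]}, {"grip": 0, "xyz": [0, 0, 0], "angular": [0, 0, 0]}])

```text
time_s: 1.6
tcp_pos: [0.4426, -0.2342, 0.2475]
ee_rot: [[-0.986, -0.164, -0.0], [-0.164, 0.986, -0.0], [0.0, 0.0, -1.0]]
wrist_force: [-0.9, 0.5, 0.0]
gripper_width: 0.003
gripper_force: 0.0
```

Run:
```python
from h import *
s=r.sense();print(s['tcp_pos'],np.array(s['ee_rot']).round(4),s['time_s'],s['gripper_width'],s['joints'])
d=r.capture('wrist');np.savez('pics/w1.npz',**{k:np.array(v) for k,v in d.items()},T=s['tcp_pos'],R=s['ee_rot'])
cv2.imwrite('pics/w1.png',d['img'][:,:,::-1])
```

```text
[ 0.44259251 -0.23418394  0.24750877] [[-9.864e-01 -1.644e-01 -2.000e-04]
 [-1.644e-01  9.864e-01 -0.000e+00]
 [ 2.000e-04  0.000e+00 -1.000e+00]] 1.6 0.0029175451086609016 [-9.27266456e+00  9.89405664e+00 -1.65946527e+01  1.71541871e-03
 -6.35202019e+01 -7.12657387e+01]
```

View pics/w1.png

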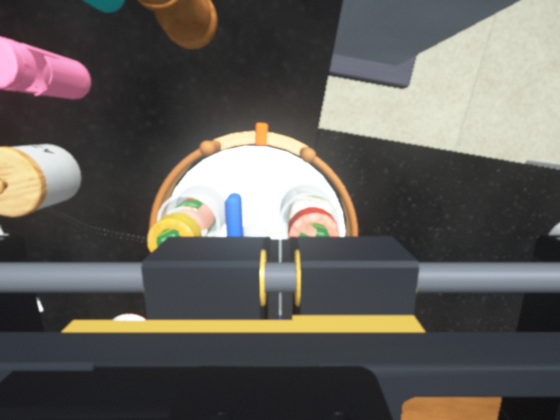

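The wrist view shows spoke 2 at (235,215), left of the closed fingers, and the red jar at (312,225) to the right. The tab is at (262,133). I'll lower beside the spoke and approach it.

>>> move_arm(series=[{"grip": 0, "xyz": [0, 0, 15], "angular": [0, 0, 0]}, {"grip": 0, "xyz": [0, 0, 35], "angular": [0, 0, 0]}, {"grip": 0, "xyz": [0, 0, 53], "angular": [0, 0, 0]}, {"grip": 0, "xyz": [0, 0, 63], "angular": [0, 0, 0]}, {"grip": 0, "xyz": [0, 0, 63], "angular": [0, 0, 0]}, {"grip": 0, "xyz": [0, -2, 63], "angular": [0, 0, 0]}, {"grip": 0, "xyz": [0, -4, 63], "angular": [0, 0, 0]}, {"grip": 0, "xyz": [0, -6, 63], "angular": [0, 0, 0]}, {"grip": 0, "xyz": [0, -8, 63], "angular": [0, 0, 0]}, {"grip": 0, "xyz": [0, -8, 63], "angular": [0, 0, 0]}])

```text
time_s: 2.65
tcp_pos: [0.4446, -0.2416, 0.1849]
ee_rot: [[-0.986, -0.166, 0.001], [-0.166, 0.986, -0.0], [-0.001, -0.0, -1.0]]
wrist_force: [0.1, 0.6, -0.0]
gripper_width: 0.003
gripper_force: 0.0
```

>>> move_arm(series=[{"grip": 0, "xyz": [0.6, -1.5, 0], "angular": [0, 0, -0.0262]}, {"grip": 0, "xyz": [1.1, -3.1, 0], "angular": [0, 0, -0.0524]}, {"grip": 0, "xyz": [1.6, -4.7, 0], "angular": [0, 0, -0.0785]}, {"grip": 0, "xyz": [2.1, -6.2, 0], "angular": [0, 0, -0.1047]}, {"grip": 0, "xyz": [2.5, -7.8, 0], "angular": [0, 0, -0.1309]}, {"grip": 0, "xyz": [2.8, -9.4, 0], "angular": [0, 0, -0.1571]}, {"grip": 0, "xyz": [3.2, -11.1, 0], "angular": [0, 0, -0.1833]}, {"grip": 0, "xyz": [3.5, -12.7, 0], "angular": [0, 0, -0.2094]}, {"grip": 0, "xyz": [3.7, -14.3, 0], "angular": [0, 0, -0.2356]}, {"grip": 0, "xyz": [3.9, -15.9, 0], "angular": [0, 0, -0.2618]}])

```text
time_s: 3.65
tcp_pos: [0.4431, -0.2577, 0.1845]
ee_rot: [[-0.909, -0.418, -0.0], [-0.418, 0.909, 0.0], [0.0, 0.0, -1.0]]
wrist_force: [-0.6, 0.8, -0.7]
gripper_width: 0.006
gripper_force: 0.4
```

>>> move_arm(series=[{"grip": 0, "xyz": [0.6, -1.5, 0], "angular": [0, 0, -0.0262]}, {"grip": 0, "xyz": [1.1, -3.1, 0], "angular": [0, 0, -0.0524]}, {"grip": 0, "xyz": [1.6, -4.7, 0], "angular": [0, 0, -0.0785]}, {"grip": 0, "xyz": [2.1, -6.2, 0], "angular": [0, 0, -0.1047]}, {"grip": 0, "xyz": [2.5, -7.8, 0], "angular": [0, 0, -0.1309]}, {"grip": 0, "xyz": [2.8, -9.4, 0], "angular": [0, 0, -0.1571]}, {"grip": 0, "xyz": [3.2, -11.1, 0], "angular": [0, 0, -0.1833]}, {"grip": 0, "xyz": [3.5, -12.7, 0], "angular": [0, 0, -0.2094]}, {"grip": 0, "xyz": [3.7, -14.3, 0], "angular": [0, 0, -0.2356]}, {"grip": 0, "xyz": [3.9, -15.9, 0], "angular": [0, 0, -0.2618]}])

```text
time_s: 4.65
tcp_pos: [0.4463, -0.2739, 0.1845]
ee_rot: [[-0.77, -0.638, -0.0], [-0.638, 0.77, -0.0], [0.0, 0.0, -1.0]]
wrist_force: [-1.8, 0.5, 0.1]
gripper_width: 0.003
gripper_force: 0.5
```

>>> move_arm(series=[{"grip": 0, "xyz": [0.6, -1.5, 0], "angular": [0, 0, -0.0262]}, {"grip": 0, "xyz": [1.1, -3.1, 0], "angular": [0, 0, -0.0524]}, {"grip": 0, "xyz": [1.6, -4.7, 0], "angular": [0, 0, -0.0785]}, {"grip": 0, "xyz": [2.1, -6.2, 0], "angular": [0, 0, -0.1047]}, {"grip": 0, "xyz": [2.5, -7.8, 0], "angular": [0, 0, -0.1309]}, {"grip": 0, "xyz": [2.8, -9.4, 0], "angular": [0, 0, -0.1571]}, {"grip": 0, "xyz": [3.0, -10.3, 0], "angular": [0, 0, -0.1702]}, {"grip": 0, "xyz": [3.0, -10.3, 0], "angular": [0, 0, -0.1702]}])

```text
time_s: 5.45
tcp_pos: [0.4509, -0.2837, 0.1846]
ee_rot: [[-0.652, -0.759, 0.001], [-0.759, 0.652, -0.0], [-0.0, -0.001, -1.0]]
wrist_force: [0.5, 1.2, -0.2]
gripper_width: 0.006
gripper_force: 0.2
```

Run:
```python
from h import *
d=save('top','top2')
i=cv2.resize(d['img'][145:255,270:380,::-1],None,fx=5.4,fy=5.4,interpolation=cv2.INTER_CUBIC);cv2.imwrite('pics/crop2.png',i)
s=r.sense();print(s['tcp_pos'],s['wrist_force'],s['time_s'])
```

```text
[ 0.45090535 -0.28366006  0.1846276 ] [-0.37357701 -0.15378026 -1.3511758 ] 5.5
```

View pics/crop2.png

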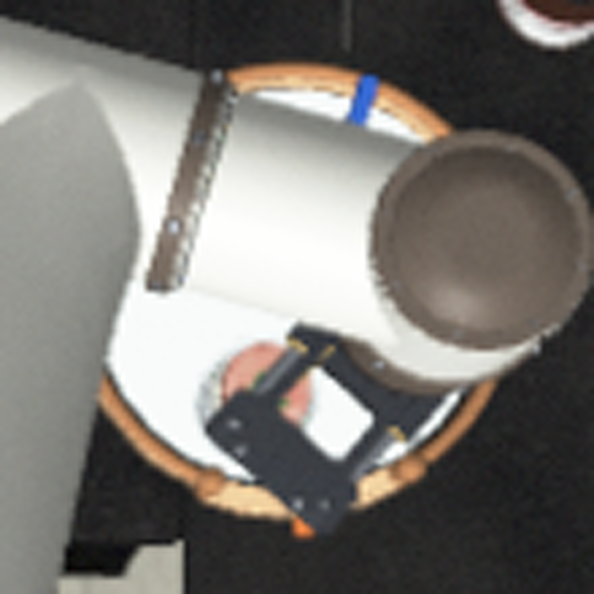

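A spoke tip is now visible at crop (369,82), and the red lid is centred near (265,385). I'll compute the angle still to go.

Run:
```python
from h import *
f=lambda u,v,z:ray('top2',(270+(u+.5)/5.4-.5,145+(v+.5)/5.4-.5),z)[:2]
c=np.array([.5055,-.255])
for n,p in dict(spoke=f(369,82,.189),red=f(265,385,.127)).items():
    d=p-c;print(n,p,np.hypot(*d),np.degrees(np.arctan2(d[1],d[0])))
```

```text
spoke [ 0.58275332 -0.2779967 ] 0.0806034946567457 -16.577172929927
red [ 0.44017148 -0.23421211] 0.06855619240934255 162.34864961250864
```

>>> move_arm(series=[{"grip": 0, "xyz": [0.6, -1.5, 0], "angular": [0, 0, -0.0262]}, {"grip": 0, "xyz": [1.1, -3.1, 0], "angular": [0, 0, -0.0524]}, {"grip": 0, "xyz": [1.6, -4.7, 0], "angular": [0, 0, -0.0785]}, {"grip": 0, "xyz": [2.1, -6.2, 0], "angular": [0, 0, -0.1047]}, {"grip": 0, "xyz": [2.5, -7.8, 0], "angular": [0, 0, -0.1309]}, {"grip": 0, "xyz": [2.8, -9.4, 0], "angular": [0, 0, -0.1571]}, {"grip": 0, "xyz": [3.2, -11.1, 0], "angular": [0, 0, -0.1833]}, {"grip": 0, "xyz": [3.5, -12.7, 0], "angular": [0, 0, -0.2094]}, {"grip": 0, "xyz": [3.7, -14.3, 0], "angular": [0, 0, -0.2356]}, {"grip": 0, "xyz": [3.9, -15.9, 0], "angular": [0, 0, -0.2618]}])

```text
time_s: 6.5
tcp_pos: [0.4601, -0.297, 0.1846]
ee_rot: [[-0.432, -0.902, -0.0], [-0.902, 0.432, -0.0], [0.0, 0.0, -1.0]]
wrist_force: [-1.7, 0.9, 0.1]
gripper_width: 0.007
gripper_force: 0.5
```

>>> move_arm(series=[{"grip": 0, "xyz": [0.4, -1.0, 0], "angular": [0, 0, -0.0175]}, {"grip": 0, "xyz": [0.8, -2.1, 0], "angular": [0, 0, -0.0349]}, {"grip": 0, "xyz": [1.1, -3.1, 0], "angular": [0, 0, -0.0524]}, {"grip": 0, "xyz": [1.5, -4.1, 0], "angular": [0, 0, -0.0698]}, {"grip": 0, "xyz": [1.8, -5.2, 0], "angular": [0, 0, -0.0873]}, {"grip": 0, "xyz": [1.9, -5.7, 0], "angular": [0, 0, -0.096]}, {"grip": 0, "xyz": [1.9, -5.7, 0], "angular": [0, 0, -0.096]}, {"grip": 0, "xyz": [1.9, -5.7, 0], "angular": [0, 0, -0.096]}])

```text
time_s: 7.3
tcp_pos: [0.4645, -0.3011, 0.1846]
ee_rot: [[-0.345, -0.939, 0.0], [-0.939, 0.345, -0.0], [-0.0, -0.0, -1.0]]
wrist_force: [-0.2, 0.6, 0.4]
gripper_width: 0.005
gripper_force: 0.2
```

>>> move_arm(series=[{"grip": 0, "xyz": [0, 2, 0], "angular": [0, 0, 0]}, {"grip": 0, "xyz": [0, 6, 0], "angular": [0, 0, 0]}, {"grip": 0, "xyz": [0, 10, 0], "angular": [0, 0, 0]}, {"grip": 0, "xyz": [0, 10, -15], "angular": [0, 0, 0]}, {"grip": 0, "xyz": [0, 10, -40], "angular": [0, 0, 0]}, {"grip": 0, "xyz": [0, 10, -70], "angular": [0, 0, 0]}, {"grip": 0, "xyz": [0, 10, -95], "angular": [0, 0, 0]}, {"grip": 0, "xyz": [0, 10, -110], "angular": [0, 0, 0]}, {"grip": 0, "xyz": [0, 10, -115], "angular": [0, 0, 0]}])

```text
time_s: 8.2
tcp_pos: [0.4554, -0.2978, 0.3017]
ee_rot: [[-0.345, -0.939, 0.004], [-0.939, 0.345, -0.002], [0.0, -0.004, -1.0]]
wrist_force: [0.8, -0.4, 0.1]
gripper_width: 0.007
gripper_force: 0.0
```

>>> move_arm(series=[{"grip": 0, "xyz": [15, 0, 0], "angular": [0, 0, 0]}, {"grip": 0, "xyz": [45, 0, 0], "angular": [0, 0, 0]}, {"grip": 0, "xyz": [85, 0, 0], "angular": [0, 0, 0]}, {"grip": 0, "xyz": [125, 0, 0], "angular": [0, 0, 0]}, {"grip": 0, "xyz": [165, 0, 0], "angular": [0, 0, 0]}, {"grip": 0, "xyz": [205, 0, 0], "angular": [0, 0, 0]}, {"grip": 0, "xyz": [240, 0, 0], "angular": [0, 0, 0]}, {"grip": 0, "xyz": [265, 0, 0], "angular": [0, 0, 0]}, {"grip": 0, "xyz": [280, 0, 0], "angular": [0, 0, 0]}, {"grip": 0, "xyz": [280, 0, 0], "angular": [0, 0, 0]}])

```text
time_s: 9.2
tcp_pos: [0.3569, -0.5617, 0.2975]
ee_rot: [[-0.348, -0.938, -0.002], [-0.938, 0.348, 0.002], [-0.001, 0.003, -1.0]]
wrist_force: [0.7, 0.5, 0.7]
gripper_width: 0.005
gripper_force: 0.0
```

Run:
```python
from h import *
d=save('top','top3')
i=cv2.resize(d['img'][145:255,270:380,::-1],None,fx=5.4,fy=5.4,interpolation=cv2.INTER_CUBIC);cv2.imwrite('pics/crop3.png',i)
```

```text
(no output)
```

View pics/crop3.png

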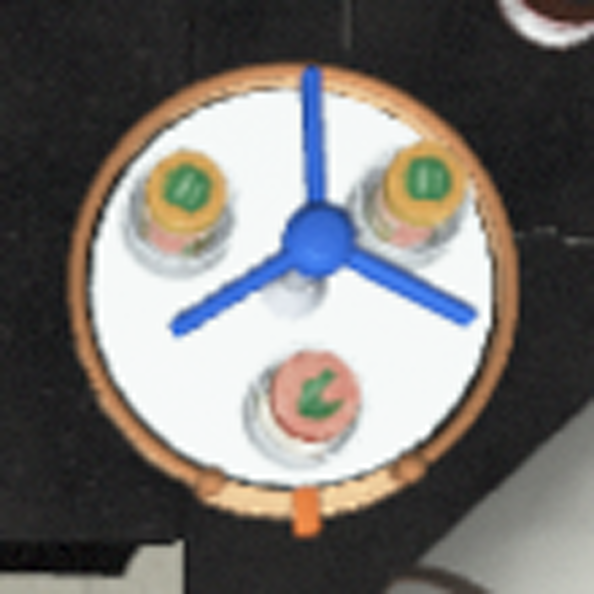

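The red lid is at crop (314,396), the golds are at (186,190) and (427,185), and the tab is at (307,505). I'll check the angles numerically.

Run:
```python
from h import *
f=lambda u,v,z:ray('top3',(270+(u+.5)/5.4-.5,145+(v+.5)/5.4-.5),z)[:2]
c=np.array([.5055,-.255])
for n,p in dict(red=f(314,396,.127),g1=f(186,190,.136),g2=f(427,185,.136),s=f(312,70,.189),sa=f(178,328,.189),sb=f(471,314,.189),mid=(f(210,478,.059)+f(410,464,.059))/2).items():
    d=p-c;print(n,p.round(4),np.hypot(*d).round(4),np.degrees(np.arctan2(d[1],d[0]))%360)
```

```text
red [ 0.4352 -0.2589] 0.0704 183.15888279282387
g1 [ 0.5369 -0.1923] 0.0701 63.39247443839229
g2 [ 0.5425 -0.3136] 0.0693 302.2754982844904
s [ 0.588  -0.2501] 0.0827 3.3640148657364013
sa [ 0.4595 -0.1872] 0.0819 124.1692315232344
sb [ 0.4698 -0.3283] 0.0815 244.05679141563212
mid [ 0.4034 -0.2636] 0.1024 184.8198371347846
```

```bash
python3 -c "
from station import r
print(r.finish_job())"
```

```text
the job is handed in; nothing more can be done
None
```

The red-lidded jar now stands about 2 mm from the middle of the opening (measured from the top camera, 15 mm allowed). All three jars are upright in their wells, the hand is clear, and the job was handed in at about 9 s; no verdict came back.

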